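# Stack the parts tray on its base module

### The arm

A 6-joint arm with a two-finger parallel gripper is mounted at the origin on a cart in front of the work surface, level with it; the furniture and walls round the work are solid. World frame = base frame: x ahead of the robot, y to its left, z up, the work surface at z = 0. Lengths are in m, angles in rad, forces in N, time in s.
With the tool pointing down it reaches from about 0.325 to 0.775 m from the base axis. Payload 5.5 kg.
Tool frame: the origin (TCP) lies on the centre line of the jaws, within the pads' length; the fingertips stand 14 mm ahead of it and the grasp point (between the pads) lies 5 mm behind it; z points along the fingers, y is the line along which they close (so a half turn about z gives the same grasp; the last joint's range is limited). The gripper opens to 88 mm and grips with 3 to 60 N. Pads are 20 mm wide; open, the fingers measure 115 mm over their backs; the gripper's body (75 mm by 178 mm) begins 61 mm behind the grasp point.
Start: joints at [-1.341, 0.091, 1.231, -0, 1.82, -0.057], TCP at [0.17, -0.576, 0.237] pointing down, gripper open.
Joint ranges: [-2.87, 2.87], [-0.86, 2.18], [0.17, 2.46], [-1.51, 4.65], [0.06, 2.69], [-2.65, 2.65]. Speed limits (rad/s): [2.57, 2.57, 3.01, 3.14, 3.14, 3.14].

### API

Orientations are given as a 3x3 rotation matrix whose columns are the frame's x, y, z axes.
In Python, from rig import arm gives the robot as it stands.
- The arm moves only by the shell command python3 -m jog 'ROWS' [FORCE]. ROWS is JSON, a list that holds one entry, the list of rows, each a list of 7 numbers: the turn, a rotation vector about the tool's x, y, z in units of 60 degrees (1.0 is 60 degrees), then the shift along the tool's x, y, z in units of 0.2 m (1.0 is 0.2 m), then the opening, from 0 (shut) to 1 (fully open). A call has 1 to 10 rows; each row is the pose to reach, as a shift and turn from the pose commanded when the call began, along the tool's axes at that moment; what a row does not reach only later rows make up. A row lasts 1/12 s, in which the tool goes at most 41.7 mm and 7.16 degrees, less where a joint would pass 70% of its speed; a pose out of reach is approached as far as the arm can. A call with a number of a shift or a turn outside -1 to 1 is refused whole. A call with a gripper value outside its range is refused whole. The fingers move at their own pace and stop on an object; FORCE is the grip in N (left out, the last holds). Time passes only in rows, so rows that repeat a pose let the fingers close. It gives the time, the measured TCP pose, the force, the opening and the grip force at its end, in the units of the state.
- arm.read_state(): the state, without advancing time (a new reading comes with each control period).
- arm.read_camera(name): name is "scene" or "top"; returns the picture (420x560x3 uint8, blue, green, red); there is no depth.
- arm.camera_params(name): a dict with "vertical_fov" (degrees; the focal length in pixels is half the picture's height over the tangent of half this angle, whatever the lens; pixels are square), "cx", "cy" (the principal point, pixels), "rvec" (rotation vector, rad) and "tvec" (3), from world to camera coordinates, as OpenCV has them. Camera axes: x right, y down, z forward; pixel columns grow to the right and rows downward; lengths in m; the calibration is good to about 2 mm. A picture is of the moment at which its call begins. camera_params takes no time and is no camera call.
- arm.sign_off(): hands the job in; it is judged then, once.
The state is a dict: "t": time; "qpos": joint angles; "joint_vel": joint speeds; "effort": joint torques, N m; "ee_pos": TCP position; "tool_rot": TCP orientation; "ft_force": force on the tool from outside, world axes, zero at the start; "torque": the same for the moment, N m; "gripper_width": finger opening in m; "gripper_force": force on a finger pad.
Only numpy, scipy, OpenCV 4.12 (cv2) and the standard library are available. Lean on these libraries where they do the work, as an engineer would, in place of code of your own. Each camera call takes 0.05 s, during which the arm holds its last target. There are 200 camera calls.

### The job

Pick up the orange parts tray by its carrying bar and stack it on the grey base module in the wooden cradle, so that all four lugs under it drop into the module's sockets and it sits level and fully home. The module's exact place in the cradle is not known, so feel for it gently: never bang or press the tray hard on it, keep the tray upright, and leave the glass, the sanding block, the pliers and the pot alone.

Things in the scene. Friction and masses are not known exactly. Their poses are not given: they have to be found in the camera images.
- tray_handle (a point): centre of the black carrying bar of the loose orange tray; axes as the tray's, z up. The bar runs along x: 134 mm long (middle 110 mm free to grip), 16 mm wide (y), 14 mm high. Below the bar's centre: wall tops 45 mm, flat underside of the tray 75 mm, lug tips 85 mm.
- tray: the orange tray, about 0.42 kg (varies), 140 (x) by 110 mm (y), origin amid the lug tips' plane; starts standing on its lugs on the bench. Four round black lugs at x +-55, y +-40 mm, 14 mm diameter, 10 mm long, tapered to 10 mm over the last 2.5. Fits the module either way round. Carry it over the fixed open red case between the two: its lid stands 140 mm above the bench.
- cradle: fixed wooden cradle, 200 mm (x) by 170 (y), kerbs 20 mm high, origin at the centre of its underside, x roughly away from the robot, z up. In it the grey module (166 x 138 mm, flat deck 52 mm above the origin) is firmly fixed, parallel to it, but its centre lies off the cradle's by up to 6 mm in x and up to 6 mm in y; no reading shows this offset.
- deck (a point): point on the cradle's axis at deck height, cradle axes (fixed to the cradle, not to the module). From the module's own centre: four square sockets at x +-55, y +-40 mm, 16.5 mm wide, 1.5 mm chamfers, 12.5 mm deep; two black fence strips along its +y side, 22 mm high, inner faces at y = +56.5 mm (1.5 mm clear of a seated tray).
- home (a point): point on the cradle's axis, 127 mm above its origin, cradle axes: the height of the bar's centre when the tray is home, its underside on the deck. With the lugs standing on the deck beside the sockets the bar is 10 mm higher. Fixed to the cradle, so it is up to 6 mm in x and in y from the true place.
- glass: loose drinking glass with a beige filling, 62 mm in diameter, 83 mm high, origin at the centre of its underside; leave alone
- sanding_block: loose brown sanding block with dark sides, 53 x 95 x 29 mm, origin at the centre of its underside; leave alone
- blue_pliers: loose blue-handled pliers lying flat, 146 x 39 x 11 mm, origin at the centre of the underside; leave alone
- cream_pot: loose round cream-coloured pot with lid, 90 mm in diameter, 32 mm high, origin at the centre of its underside; leave alone

How it is judged:
By the outcome, as a careful person would: the job done as asked, in the order asked, and still so for the second after the job is handed in, with the robot touching nothing.
It also fails if it takes over 61 s, if anything falls off the work surface, if the arm or the gripper's body presses on something with over 40 N, if the wrist force passes 120 N, or if a joint passes its speed limit or range.

## Working session

There is one attempt and no reset: what is moved stays moved. The work goes in short steps, Python scripts to look and compute and a shell command to move; the robot and the scene stay as the last step left them, time stands still between calls to the robot, and variables do not carry over. Pictures are saved under pics/ and viewed, at most 10 in all, crops included, and the job is handed in when it is done.

```bash
ls; mkdir -p pics
python3 - <<'E'
from rig import arm
import cv2
for n in("scene","top"):
    cv2.imwrite(f"pics/{n}0.png",arm.read_camera(n)); print(n,arm.camera_params(n))
s=arm.read_state(); print(s)
E
```

```text
pics
scene {'vertical_fov': 42.10917211915645, 'cx': 278.143533748028, 'cy': 221.42648082642913, 'rvec': array([ 0.64717903, -2.63730163,  1.16720085]), 'tvec': array([0.49087936, 0.29710792, 1.34668054])}
top {'vertical_fov': 53.19219336650143, 'cx': 275.516993086675, 'cy': 210.73473382728275, 'rvec': array([ 2.14025106, -2.14021436,  0.16653516]), 'tvec': array([-0.03793485,  0.60298446,  1.36958213])}
{'t': 0.1, 'qpos': array([-1.34072940e+00,  9.18140267e-02,  1.23169378e+00, -2.03848730e-05,
        1.81978149e+00, -5.66827292e-02]), 'joint_vel': array([ 8.10870124e-05, -1.95858338e-03, -3.35198102e-03,  5.84500593e-05,
       -9.47086352e-04,  7.67522425e-04]), 'effort': array([ 2.83476664e-03, -4.47860026e+01, -4.07569671e+01,  7.00584683e-02,
        2.84339301e-02, -1.12739428e-04]), 'ee_pos': array([ 0.16965465, -0.57529172,  0.23564216]), 'tool_rot': array([[ 9.59169686e-01,  2.82830954e-01, -4.06142434e-04],
       [ 2.82831236e-01, -9.59168274e-01,  1.64743179e-03],
       [ 7.63857673e-05, -1.69503640e-03, -9.99998561e-01]]), 'ft_force': array([-0.5213939 , -0.07140102, -0.15105968]), 'torque': array([-0.04738735,  0.00440183, -0.01973529]), 'gripper_force': 0.0, 'gripper_width': 0.08824540965780062}
```

View pics/top0.png

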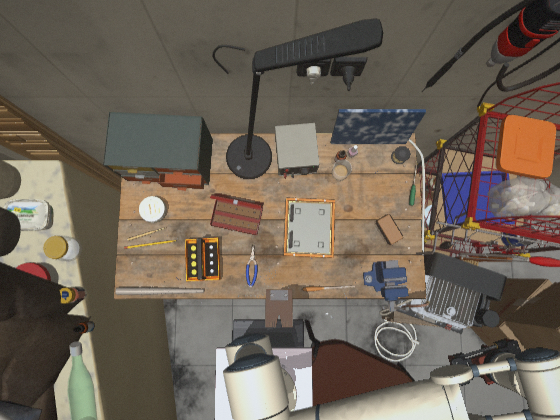

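View pics/scene0.png

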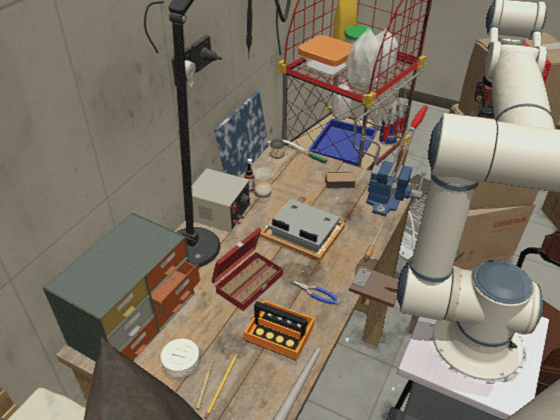

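Run:
```python
import cv2
a=cv2.imread("pics/top0.png")
cv2.imwrite("pics/topc.png",cv2.resize(a[185:295,178:343],None,fx=4.8,fy=4.8,interpolation=cv2.INTER_CUBIC))
a=cv2.imread("pics/scene0.png")
cv2.imwrite("pics/scenec.png",cv2.resize(a[190:360,205:350],None,fx=3.5,fy=3.5,interpolation=cv2.INTER_CUBIC))
```

```text
(no output)
```

View pics/topc.png

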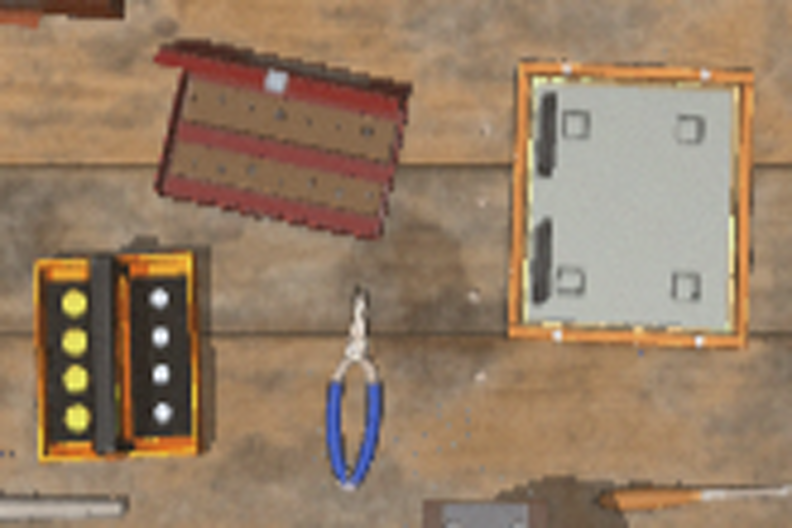

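View pics/scenec.png

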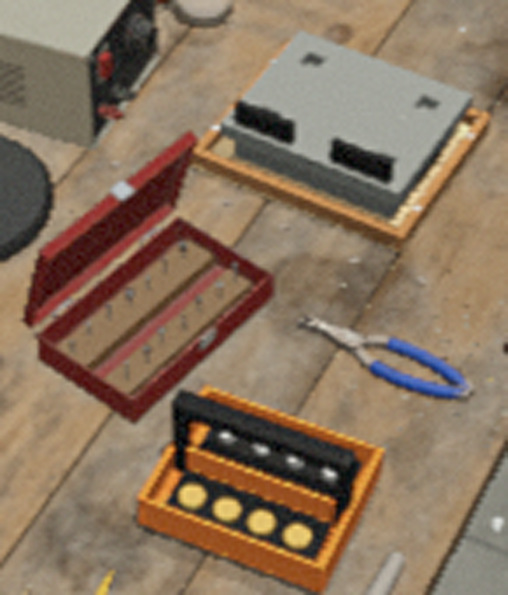

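```bash
cat > h.py <<'E'
import numpy as np, cv2
from rig import arm
def cam(n):
    p=arm.camera_params(n); f=210/np.tan(np.radians(p['vertical_fov'])/2)
    return cv2.Rodrigues(p['rvec'])[0],p['tvec'],f,p['cx'],p['cy']
def back(n,uv,z):
    R,t,f,cx,cy=cam(n); o=-R.T@t
    d=np.c_[(np.array(uv)-[cx,cy])/f,np.ones(len(uv))]@R
    return o+d*((z-o[2])/d[:,2])[:,None]
def proj(n,X):
    R,t,f,cx,cy=cam(n); c=np.array(X)@R.T+t
    return c[:,:2]/c[:,2:]*f+[cx,cy]
def tc(uv): return (np.array(uv)+.5)/4.8-.5+[178,185]
def sc(uv): return (np.array(uv)+.5)/3.5-.5+[205,190]
E
python3 - <<'E'
from h import *
np.set_printoptions(precision=4,suppress=True)
def show(l,n,uv,z):
    P=back(n,uv,z)[:,:2]; print(l,P.tolist() and P.round(4).tolist(),'mean',P.mean(0)); return P
P=show('sock','top',tc([(576,125),(690,129),(571,281),(686,286)]),.052)
print('yaw',np.degrees([np.arctan2(*(a-b)[::-1]) for a,b in((P[0],P[2]),(P[1],P[3]))]),np.linalg.norm(P[0]-P[2]),np.linalg.norm(P[0]-P[1]))
show('sock s','scene',sc([(314,60),(428,102)]),.052)
P=show('cradle','top',tc([(520,60),(753,74),(745,348),(508,336)]),.02)
P=show('deck','top',tc([(535,78),(740,87),(735,330),(525,325)]),.052)
P=show('tray','top',tc([(36,260),(190,252),(199,452),(41,460)]),.04)
P=show('bar','top',tc([(103,255),(107,452)]),.092); print(np.degrees(np.arctan2(*(P[0]-P[1])[::-1])),np.linalg.norm(P[0]-P[1]))
show('bar s','scene',sc([(177,396),(189,390),(356,459),(347,468)]),.092)
show('tray s','scene',sc([(137,501),(383,451),(318,564),(207,389)]),.04)
show('lid','top',tc([(155,55),(410,92)]),.14)
print(proj('top',[[.5,.0,.0],[.5,.3,.0]]))
E
```

```text
sock [[0.6025, -0.1123], [0.5997, -0.1921], [0.4931, -0.1079], [0.4897, -0.1875]] mean [ 0.5462 -0.15  ]
yaw [-2.2781 -2.4092] 0.10947629859836476 0.07992910310193307
sock s [[0.5982, -0.1924], [0.4899, -0.1886]] mean [ 0.5441 -0.1905]
cradle [[0.655, -0.074], [0.6447, -0.2417], [0.4484, -0.2318], [0.4568, -0.0647]] mean [ 0.5512 -0.1531]
deck [[0.636, -0.0837], [0.6296, -0.2278], [0.4593, -0.2208], [0.4627, -0.0759]] mean [ 0.5469 -0.1521]
tray [[0.5088, 0.2658], [0.5144, 0.1581], [0.3761, 0.1489], [0.3707, 0.2577]] mean [0.4425 0.2077]
bar [[0.5075, 0.2095], [0.3764, 0.2031]] mean [0.4419 0.2063]
2.7806684194380096 0.131269625249907
bar s [[0.5061, 0.2118], [0.5013, 0.2034], [0.3739, 0.2031], [0.3761, 0.2126]] mean [0.4394 0.2077]
tray s [[0.5072, 0.2686], [0.3751, 0.151], [0.3744, 0.2567], [0.5116, 0.1596]] mean [0.4421 0.209 ]
lid [[0.6355, 0.1701], [0.6107, 0.0015]] mean [0.6231 0.0858]
[[264.5283 242.3363]
 [177.5827 242.3349]]
```

```bash
cat >> h.py <<'E'
def to(p,yaw_deg):
    """units of shift/turn from the measured pose to TCP p, tool down, tool x at yaw"""
    from scipy.spatial.transform import Rotation as Ro
    s=arm.read_state(); R=s['tool_rot']; c,q=np.cos(np.radians(yaw_deg)),np.sin(np.radians(yaw_deg))
    T=np.array([[c,q,0],[q,-c,0],[0,0,-1]])
    np.set_printoptions(precision=4,suppress=True)
    print('turn',Ro.from_matrix(R.T@T).as_rotvec()/np.radians(60),'shift',R.T@(np.array(p)-s['ee_pos'])/.2,'F',s['ft_force'],'M',s['torque'],'pos',s['ee_pos'],'t',s['t'],'w',s['gripper_width'],s['gripper_force'])
E
python3 -m jog '[[[0,0,0.1,0.2,-0.2,0,1],[0,0,0.2,0.4,-0.4,0,1],[0,0,0.223,0.6,-0.6,0,1],[0,0,0.223,0.8,-0.8,0,1],[0,0,0.223,1,-1,0,1],[0,0,0.223,1,-1,0,1],[0,0,0.223,1,-1,0,1],[0,0,0.223,1,-1,0,1],[0,0,0.223,1,-1,0,1]]]'
python3 -c "
from h import *; to([.4422,.2075,.2],3)"
```

```text
t: 0.85
ee_pos: [0.3056, -0.326, 0.2367]
tool_rot: [[0.998, 0.057, 0.0], [0.057, -0.998, -0.001], [0.0, 0.001, -1.0]]
ft_force: [-0.0, -0.5, -0.0]
gripper_width: 0.088
gripper_force: 0.0
turn [ 0.0006 -0.0002  0.0041] shift [ 0.8328 -2.6245  0.1821] F [-0.0349 -0.4698 -0.0233] M [ 0.0322 -0.0145 -0.0118] pos [ 0.3056 -0.326   0.2367] t 0.85 w 0.0880424802997086 0.0
```

```bash
python3 -m jog '[[[0,0,0,0.3,-0.2,0,1],[0,0,0,0.5,-0.4,0,1],[0,0,0,0.7,-0.6,0,1],[0,0,0,0.83,-0.8,0,1],[0,0,0,0.83,-1,0,1],[0,0,0,0.83,-1,0,1],[0,0,0,0.83,-1,0,1],[0,0,0,0.83,-1,0,1]]]' >/dev/null
python3 -m jog '[[[0,0,0,0,-0.2,0,1],[0,0,0,0,-0.4,0,1],[0,0,0,0,-0.6,0,1],[0,0,0,0,-0.8,0,1],[0,0,0,0,-1,0,1],[0,0,0,0,-1,0,1],[0,0,0,0,-1,0,1]]]' >/dev/null
python3 -m jog '[[[0,0,0,0,-0.2,0,1],[0,0,0,0,-0.4,0,1],[0,0,0,0,-0.55,0,1],[0,0,0,0,-0.625,0,1],[0,0,0,0,-0.625,0,1],[0,0,0,0,-0.625,0,1]]]'
python3 -c "
from h import *; to([.4422,.2075,.08],3)"
```

```text
t: 2.6
ee_pos: [0.4437, 0.2041, 0.2362]
tool_rot: [[0.999, 0.052, -0.001], [0.052, -0.999, -0.001], [-0.001, 0.001, -1.0]]
ft_force: [-0.9, 0.5, -0.8]
gripper_width: 0.0877
gripper_force: 0.0
turn [ 0.0014  0.0006 -0.0007] shift [-0.0063 -0.0187  0.7809] F [-0.8706  0.4611 -0.7798] M [0.0562 0.0223 0.0239] pos [0.4437 0.2041 0.2362] t 2.6 w 0.08767309857874538 0.0
```

```bash
python3 -m jog '[[[0,0,0,0,-0.018,0.2,1],[0,0,0,-0.005,-0.018,0.4,1],[0,0,0,-0.005,-0.018,0.55,1],[0,0,0,-0.005,-0.018,0.65,0.6],[0,0,0,-0.005,-0.018,0.73,0.4],[0,0,0,-0.005,-0.018,0.775,0.35],[0,0,0,-0.005,-0.018,0.775,0.35],[0,0,0,-0.005,-0.018,0.775,0.35]]]' 10
python3 -m jog '[[[0,0,0,0,0,0,0.25],[0,0,0,0,0,0,0.2],[0,0,0,0,0,0,0.1],[0,0,0,0,0,0,0],[0,0,0,0,0,0,0],[0,0,0,0,0,0,0],[0,0,0,0,0,0,0],[0,0,0,0,0,0,0]]]' 10
python3 -c "
from h import *; to([.4422,.2075,.08],3)"
```

```text
t: 3.27
ee_pos: [0.4422, 0.2082, 0.082]
tool_rot: [[0.999, 0.051, 0.0], [0.051, -0.999, -0.0], [0.0, 0.0, -1.0]]
ft_force: [-0.0, -0.8, 0.1]
gripper_width: 0.0579
gripper_force: 0.0
t: 3.93
ee_pos: [0.4414, 0.2095, 0.0813]
tool_rot: [[0.999, 0.053, -0.001], [0.053, -0.999, -0.0], [-0.001, 0.0, -1.0]]
ft_force: [0.1, -0.9, -1.2]
gripper_width: 0.0158
gripper_force: 10.0
turn [0.0002 0.0006 0.001 ] shift [0.0035 0.0101 0.0063] F [ 0.0981 -0.9295 -1.2026] M [-0.1195  0.0122  0.0002] pos [0.4414 0.2095 0.0813] t 3.9333 w 0.015804650028119333 9.999715089797974
```

```bash
python3 -m jog '[[[0,0,0,0,0,0,0],[0,0,0,0,0,0,0],[0,0,0,0,0,-0.01,0],[0,0,0,0,0,-0.05,0],[0,0,0,0,0,-0.13,0],[0,0,0,0,0,-0.25,0],[0,0,0,0,0,-0.38,0],[0,0,0,0,0,-0.52,0],[0,0,0,0,0,-0.66,0],[0,0,0,0,0,-0.78,0]]]' 40
python3 -m jog '[[[0,0,0,0,0,-0.1,0],[0,0,0,0,0,-0.17,0],[0,0,0,0,0,-0.22,0],[0,0,0,0,0,-0.25,0],[0,0,0,0,0,-0.25,0],[0,0,0,0,0,-0.25,0],[0,0,0,0,0,-0.25,0]]]'
python3 - <<'E'
from h import *
cv2.imwrite("pics/lift.png",cv2.resize(arm.read_camera("scene")[130:400,150:400],None,fx=2.2,fy=2.2))
to([.5462,-.150,.285],-2.6)
E
```

```text
t: 4.77
ee_pos: [0.4415, 0.2097, 0.2401]
tool_rot: [[0.999, 0.053, 0.001], [0.053, -0.999, 0.001], [0.001, -0.001, -1.0]]
ft_force: [-0.3, -0.5, -3.3]
gripper_width: 0.0158
gripper_force: 40.0
t: 5.35
ee_pos: [0.4413, 0.2095, 0.2863]
tool_rot: [[0.999, 0.053, -0.002], [0.053, -0.999, -0.001], [-0.002, 0.001, -1.0]]
ft_force: [0.3, -0.3, -4.6]
gripper_width: 0.0156
gripper_force: 40.0
turn [0.0008 0.0021 0.0942] shift [0.428  1.8226 0.0064] F [ 0.056   0.4154 -3.9737] M [0.0129 0.0355 0.0407] pos [0.4413 0.2094 0.2862] t 5.4 w 0.015628122590510416 39.999146461486816
```

View pics/lift.png

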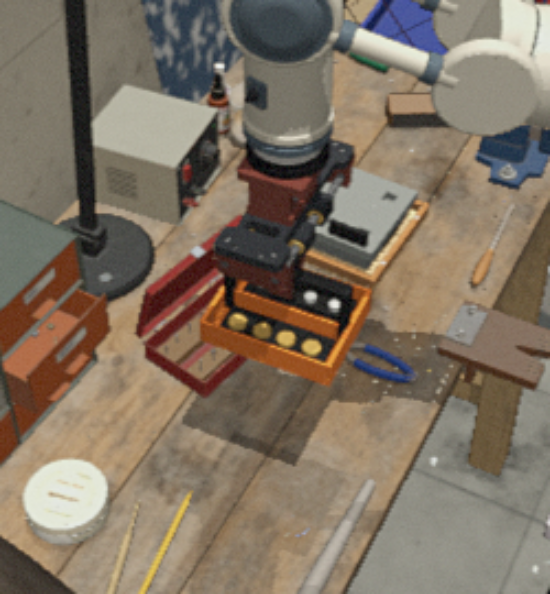

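```bash
python3 -m jog '[[[0,0,0,0.01,0.04,0,0],[0,0,0,0.04,0.12,0,0],[0,0,0.02,0.08,0.22,0,0],[0,0,0.03,0.12,0.34,0,0],[0,0,0.04,0.16,0.46,0,0],[0,0,0.05,0.2,0.58,0,0],[0,0,0.06,0.24,0.7,0,0],[0,0,0.07,0.28,0.82,0,0],[0,0,0.08,0.32,0.92,0,0],[0,0,0.0942,0.35,1,0,0]]]' >/dev/null
python3 -m jog '[[[0,0,0,0.02,0.1,0,0],[0,0,0,0.04,0.22,0,0],[0,0,0,0.06,0.34,0,0],[0,0,0,0.08,0.46,0,0],[0,0,0,0.09,0.58,0,0],[0,0,0,0.1,0.67,0,0],[0,0,0,0.11,0.74,0,0],[0,0,0,0.12,0.78,0,0],[0,0,0,0.12,0.8,0,0],[0,0,0,0.12,0.8,0,0]]]'
python3 -c "
from h import *; to([.545,-.1485,.160],-2.5)"
```

```text
t: 7.07
ee_pos: [0.5388, -0.1478, 0.2873]
tool_rot: [[0.999, -0.046, -0.001], [-0.046, -0.999, 0.0], [-0.001, -0.0, -1.0]]
ft_force: [0.5, 1.2, -4.1]
gripper_width: 0.0157
gripper_force: 40.0
turn [-0.0003  0.0007 -0.0023] shift [0.0315 0.0021 0.6363] F [ 0.5468  1.1544 -4.0702] M [ 0.0408 -0.0217  0.0262] pos [ 0.5388 -0.1478  0.2873] t 7.0667 w 0.01573263259964239 39.99887466430664
```

```bash
python3 -m jog '[[[0,0,0,0.01,0,0.04,0],[0,0,0,0.02,0,0.12,0],[0,0,0,0.0315,0.002,0.22,0],[0,0,0,0.0315,0.002,0.32,0],[0,0,0,0.0315,0.002,0.42,0],[0,0,0,0.0315,0.002,0.5,0],[0,0,0,0.0315,0.002,0.57,0],[0,0,0,0.0315,0.002,0.61,0],[0,0,0,0.0315,0.002,0.63,0],[0,0,0,0.0315,0.002,0.63,0]]]' >/dev/null
python3 - <<'E'
from h import *
cv2.imwrite("pics/t2.png",arm.read_camera("top")); cv2.imwrite("pics/s2.png",arm.read_camera("scene"))
a=cv2.imread("pics/t2.png")[185:295,240:380]; b=cv2.imread("pics/s2.png")[170:280,230:370]
c=[cv2.resize(i,None,fx=4,fy=4,interpolation=cv2.INTER_CUBIC) for i in(a,b)]
cv2.imwrite("pics/b2.png",cv2.resize(b,None,fx=5.4,fy=5.4,interpolation=cv2.INTER_CUBIC))
cv2.imwrite("pics/a2.png",cv2.resize(a,None,fx=5.4,fy=5.4,interpolation=cv2.INTER_CUBIC))
to([.545,-.1485,.160],-2.5)
E
```

```text
turn [ 0.0004 -0.0015 -0.0014] shift [-0.0028  0.0025  0.0134] F [ 0.5673  0.2432 -3.4043] M [ 0.0282 -0.0004  0.0013] pos [ 0.5456 -0.148   0.1627] t 8.0 w 0.015590424957571373 39.99900698661804
```

View pics/b2.png

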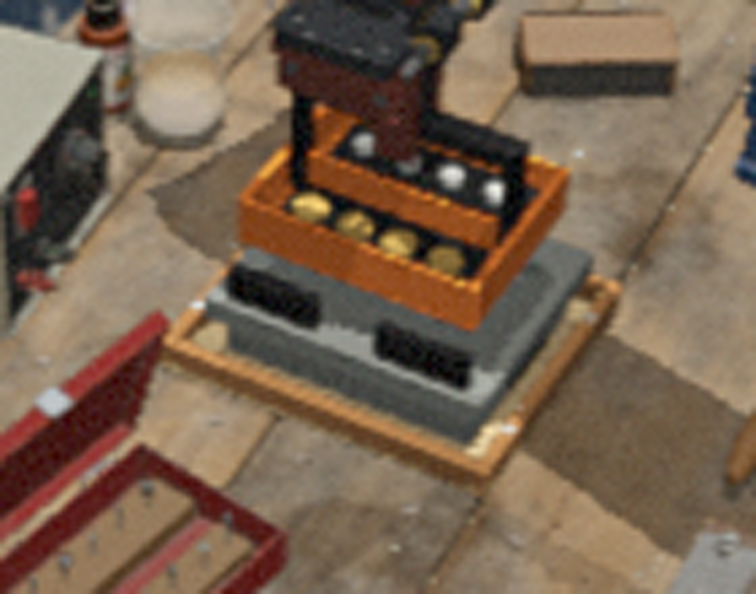

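View pics/a2.png

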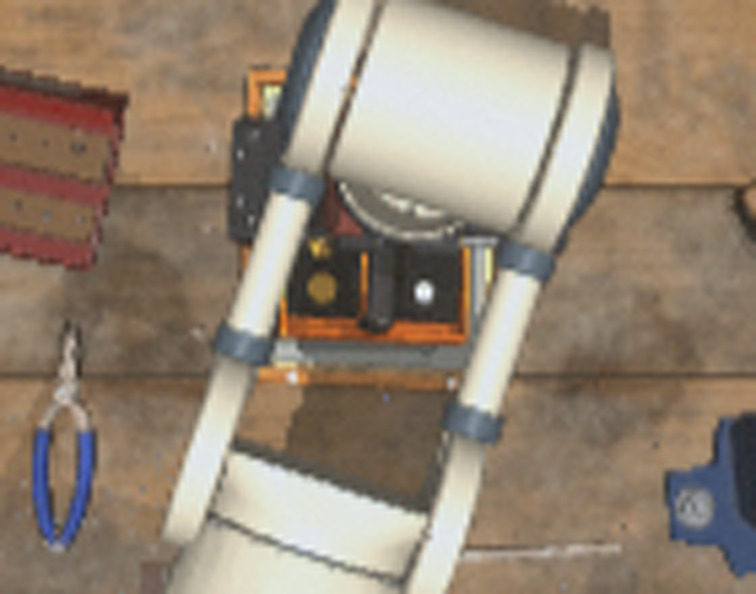

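Run:
```python
from h import *
np.set_printoptions(precision=4,suppress=True)
R,t,*_=cam('top'); print(-R.T@t)
f=lambda uv,o:(np.array(uv)+.5)/5.4-.5+o
z=.0
for zo in(0,):
    P=back('scene',f([(238,205),(480,290),(570,172)],[230,170]),.1227); print(P,'ctr',(P[0]+P[2])/2)
P=back('scene',f([(240,245),(472,328)],[230,170]),.0927); print(P)
P=back('top',f([(280,342),(469,340)],[240,185]),.1227); print('topz',P)
P=back('top',f([(280,342),(469,340)],[240,185]),.0927); print('botz',P)
c,s=np.cos(np.radians(-2.5)),np.sin(np.radians(-2.5)); M=np.array([[c,-s],[s,c]])
pc=np.array([.546,-.148])
for n,o in(('scene',[230,170]),('top',[240,185])):
  for zz in(.1227,.0927):
    X=np.c_[(M@np.array([[70,55],[-70,55],[-70,-55],[70,-55]]).T/1000).T+pc,[zz]*4]
    print(n,zz,((proj(n,X)-o+.5)*5.4-.5).round(0).tolist())
```

```text
[ 0.3834 -0.0384  1.4465]
[[ 0.6136 -0.0879  0.1227]
 [ 0.4756 -0.087   0.1227]
 [ 0.4715 -0.1929  0.1227]] ctr [ 0.5425 -0.1404  0.1227]
[[ 0.6138 -0.0906  0.0927]
 [ 0.4794 -0.0895  0.0927]]
topz [[ 0.4725 -0.0881  0.1227]
 [ 0.4737 -0.1984  0.1227]]
botz [[ 0.4745 -0.0893  0.0927]
 [ 0.4757 -0.2021  0.0927]]
scene 0.1227 [[237.0, 193.0], [477.0, 285.0], [571.0, 163.0], [339.0, 80.0]]
scene 0.0927 [[237.0, 236.0], [474.0, 328.0], [567.0, 206.0], [338.0, 122.0]]
top 0.1227 [[292.0, 96.0], [283.0, 332.0], [471.0, 340.0], [477.0, 104.0]]
top 0.0927 [[290.0, 104.0], [281.0, 335.0], [465.0, 343.0], [471.0, 112.0]]
```

Run:
```python
from h import *
np.set_printoptions(precision=1,suppress=True)
a=cv2.imread("pics/s2.png"); h=cv2.cvtColor(a,cv2.COLOR_BGR2HSV)
m=((h[...,0]<16)&(h[...,1]>170)&(h[...,2]>90))
bot=[];top=[]
for u in range(277,315,3):
    r=[v for v in range(200,235) if m[v,u]]
    print(u,r[0] if r else None,r[-1] if r else None,len(r)); bot.append((u,r[-1]+.5))
k=np.polyfit(*np.array(bot).T,1); print('bottom edge',k, np.polyval(k,[277,313]))
for name,dz in(('mod',0),):
  c,s=np.cos(np.radians(-2.5)),np.sin(np.radians(-2.5)); M=np.array([[c,-s],[s,c]])
  X=np.c_[(M@np.array([[70,55],[-70,55]]).T/1000).T+[.546,-.148],[.0927]*2]
  p=proj('scene',X); k2=np.polyfit(*p.T,1); print(p,k2,np.polyval(k2,[277,313]))
b=cv2.imread("pics/t2.png"); h=cv2.cvtColor(b,cv2.COLOR_BGR2HSV); m=((h[...,0]<16)&(h[...,1]>170)&(h[...,2]>70))
for u in range(293,327,3):
    r=[v for v in range(230,251) if m[v,u]]; print(u,r)
o=cv2.resize(a[190:240,265:340],None,fx=10,fy=10,interpolation=cv2.INTER_NEAREST); cv2.imwrite("pics/z2.png",o)
```

```text
277 203 214 12
280 202 216 15
283 204 217 10
286 211 218 8
289 200 219 13
292 200 221 15
295 200 222 16
298 202 223 15
301 203 224 13
304 204 225 14
307 205 227 17
310 206 227 14
313 207 228 14
bottom edge [  0.4 107.6] [215.1 229.1]
[[273.5 213.3]
 [317.4 230.3]] [  0.4 107.3] [214.7 228.6]
293 [244, 245, 246]
296 [244, 245, 246]
299 [244, 245, 246]
302 [244, 245, 246, 247]
305 [244, 245, 246, 247]
308 [247]
311 [247]
314 [245, 246, 247]
317 [245, 246, 247]
320 [245, 246, 247]
323 [245, 246, 247]
326 []
```

View pics/z2.png

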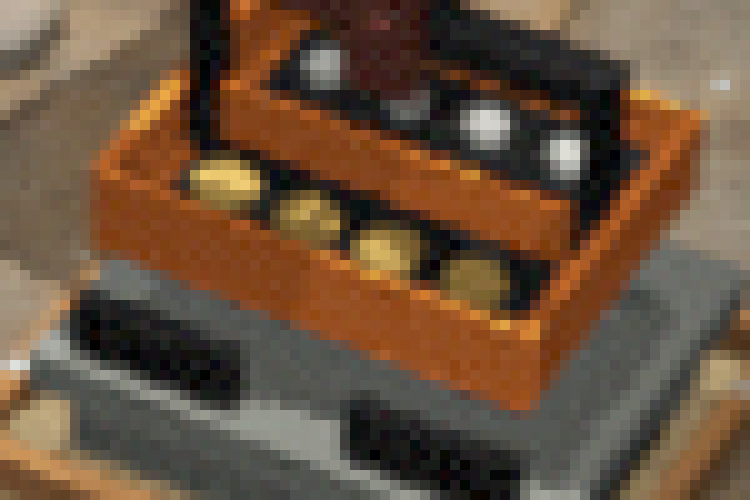

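```bash
python3 -m jog '[[[0,0,0,0,0.007,0,0],[0,0,0,0,0.014,0.01,0],[0,0,0,-0.002,0.014,0.03,0],[0,0,0,-0.002,0.014,0.06,0],[0,0,0,-0.002,0.014,0.09,0],[0,0,0,-0.002,0.014,0.115,0],[0,0,0,-0.002,0.014,0.13,0],[0,0,0,-0.002,0.014,0.138,0],[0,0,0,-0.002,0.014,0.138,0],[0,0,0,-0.002,0.014,0.138,0]]]' 
python3 -c "
from h import *; to([.545,-.1508,.122],-2.5)"
```

```text
t: 8.83
ee_pos: [0.5447, -0.1508, 0.134]
tool_rot: [[0.999, -0.045, 0.0], [-0.045, -0.999, 0.0], [0.0, -0.0, -1.0]]
ft_force: [-0.7, 0.5, -3.6]
gripper_width: 0.016
gripper_force: 40.0
turn [-0.     -0.     -0.0017] shift [ 0.0017 -0.0002  0.0602] F [-0.6805  0.4809 -3.5504] M [ 0.0511  0.0251 -0.0125] pos [ 0.5447 -0.1508  0.134 ] t 8.8333 w 0.016000303107335474 39.998942613601685
```

```bash
python3 -m jog '[[[0,0,0,0,0,0.003,0],[0,0,0,0,0,0.006,0],[0,0,0,0,0,0.009,0],[0,0,0,0,0,0.012,0],[0,0,0,0,0,0.015,0],[0,0,0,0,0,0.015,0]]]' | grep -E 'ee|ft'
python3 -c "
from h import *; to([.545,-.1508,.122],-2.5)"
```

```text
ee_pos: [0.5448, -0.1508, 0.1312]
ft_force: [0.2, 0.8, -2.8]
turn [ 0.0001 -0.0006 -0.0016] shift [ 0.0009 -0.0002  0.0461] F [ 0.1692  0.835  -2.7677] M [ 0.0454 -0.1199  0.0272] pos [ 0.5448 -0.1508  0.1312] t 9.3333 w 0.015425329771210762 39.999266266822815
```

```bash
python3 -m jog '[[[0,0,0,0,0,0.003,0],[0,0,0,0,0,0.006,0],[0,0,0,0,0,0.009,0],[0,0,0,0,0,0.009,0]]]' | grep -E 'ee|ft'
python3 -c "
from h import *; to([.545,-.1508,.122],-2.5)"
```

```text
ee_pos: [0.5449, -0.1509, 0.1293]
ft_force: [2.5, 0.4, -2.8]
turn [ 0.0001 -0.0008 -0.0016] shift [ 0.0002 -0.0003  0.0363] F [ 2.5439  0.3778 -2.8202] M [ 0.0208 -0.466  -0.0397] pos [ 0.5449 -0.1509  0.1293] t 9.6667 w 0.015458891255432067 39.99922692775726
```

```bash
python3 -m jog '[[[0,0,0,0.003,0,0,0],[0,0,0,0.006,0,0,0],[0,0,0,0.006,0,0.003,0],[0,0,0,0.006,0,0.003,0]]]' | grep -E 'ee|ft'
python3 -c "
from h import *; to([.545,-.1508,.122],-2.5)"
```

```text
ee_pos: [0.5455, -0.1508, 0.1282]
ft_force: [0.7, 0.1, -4.7]
turn [-0.0002  0.001  -0.0016] shift [-0.0027 -0.0001  0.031 ] F [ 0.6907  0.1453 -4.685 ] M [ 0.0652 -0.0885 -0.0082] pos [ 0.5455 -0.1508  0.1282] t 10.0 w 0.015599924558874087 39.99906241893768
```

Force is relieved and the lugs are 4 mm in. I'll add a bit more +x and descend slowly.

```bash
python3 -m jog '[[[0,0,0,0.001,0,0.003,0],[0,0,0,0.002,0,0.006,0],[0,0,0,0.002,0,0.009,0],[0,0,0,0.002,0,0.012,0],[0,0,0,0.002,0,0.012,0]]]' | grep -E 'ee|ft'
python3 -c "
from h import *; to([.545,-.1508,.122],-2.5)"
```

```text
ee_pos: [0.5461, -0.1509, 0.126]
ft_force: [0.3, -0.3, -2.9]
turn [-0.0001  0.0004 -0.0016] shift [-0.0054 -0.0001  0.0199] F [ 0.266  -0.3129 -2.8982] M [0.0245 0.0433 0.0367] pos [ 0.5461 -0.1509  0.126 ] t 10.4167 w 0.015728408112816103 39.998992681503296
```

```bash
python3 -m jog '[[[0,0,0,0,0,0.002,0],[0,0,0,0,0,0.005,0],[0,0,0,0,0,0.008,0],[0,0,0,0,0,0.011,0],[0,0,0,0,0,0.011,0]]]' | grep -E 'ee|ft'
python3 -c "
from h import *; to([.545,-.1508,.122],-2.5)"
```

```text
ee_pos: [0.5461, -0.1509, 0.1238]
ft_force: [-0.0, 0.5, -3.9]
turn [-0.0001  0.0003 -0.0016] shift [-0.0057 -0.0001  0.0092] F [-0.0242  0.5483 -3.8757] M [0.0114 0.0467 0.0158] pos [ 0.5461 -0.1509  0.1238] t 10.8333 w 0.015626802948538784 39.99893367290497
```

```bash
python3 -m jog '[[[0,0,0,0,0,0.002,0],[0,0,0,0,0,0.004,0],[0,0,0,0,0,0.004,0]]]' | grep -E 'ee|ft'
python3 -c "
from h import *; to([.545,-.1508,.122],-2.5)"
```

```text
ee_pos: [0.5463, -0.1509, 0.1235]
ft_force: [0.3, -0.7, -3.4]
turn [ 0.0001 -0.0004 -0.0016] shift [-0.0067 -0.0004  0.0074] F [ 0.2892 -0.6949 -3.438 ] M [0.0358 0.0088 0.0361] pos [ 0.5463 -0.1509  0.1235] t 11.0833 w 0.01598109671041419 39.999298453330994
```

```bash
python3 -m jog '[[[0,0,0,0,0,0.002,0],[0,0,0,0,0,0.004,0],[0,0,0,0,0,0.004,0]]]' | grep -E 'ee|ft'
python3 -c "
from h import *; to([.545,-.1508,.122],-2.5)"
```

```text
ee_pos: [0.5464, -0.1511, 0.1232]
ft_force: [-0.7, -0.1, 1.8]
turn [ 0.0004 -0.0009 -0.0018] shift [-0.007  -0.0014  0.0062] F [-0.7016 -0.0639  1.8272] M [0.0405 0.2842 0.0243] pos [ 0.5464 -0.1511  0.1232] t 11.3333 w 0.015592620661658037 40.000120997428894
```

```bash
python3 -m jog '[[[0,0,0,0,0,0,0],[0,0,0,0,0,0,0],[0,0,0,0,0,0,0]]]' 4 | grep -E 'ee|ft|grip'
python3 -m jog '[[[0,0,0,0,0,0,0.25],[0,0,0,0,0,0,0.35],[0,0,0,0,0,0,0.45],[0,0,0,0,0,0,0.45],[0,0,0,0,0,0,0.45]]]' | grep -E 'ee|ft|grip'
python3 -c "
from h import *; to([.545,-.1508,.122],-2.5)"
```

```text
ee_pos: [0.5464, -0.1511, 0.1232]
ft_force: [-1.8, -0.9, 3.9]
gripper_width: 0.0159
gripper_force: 4.0
ee_pos: [0.5462, -0.1508, 0.1221]
ft_force: [0.5, -0.3, 0.2]
gripper_width: 0.0393
gripper_force: 0.0
turn [-0.0002  0.0003 -0.0015] shift [-0.0059  0.0002  0.0007] F [ 0.4575 -0.2668  0.2255] M [0.0608 0.0088 0.0351] pos [ 0.5462 -0.1508  0.1221] t 12.0 w 0.039254019622902585 0.0
```

```bash
python3 -m jog '[[[0,0,0,0,0,-0.02,0.45],[0,0,0,0,0,-0.08,0.45],[0,0,0,0,0,-0.2,0.45],[0,0,0,0,0,-0.4,0.45],[0,0,0,0,0,-0.6,0.45],[0,0,0,0,0,-0.8,0.45],[0,0,0,0,0,-0.9,0.45],[0,0,0,0,0,-0.9,0.45]]]' | grep -E 'ee|ft'
python3 -m jog '[[[0,0,0,-0.1,0.2,0,0.45],[0,0,0,-0.2,0.4,0,0.45],[0,0,0,-0.3,0.6,0,0.45],[0,0,0,-0.3,0.8,0,0.45],[0,0,0,-0.3,1,0,0.45],[0,0,0,-0.3,1,0,0.45],[0,0,0,-0.3,1,0,0.45],[0,0,0,-0.3,1,0,0.45]]]' | grep -E 'ee|ft'
python3 - <<'E'
from h import *
a=arm.read_camera("top");b=arm.read_camera("scene")
A=cv2.resize(a[190:275,270:345],(530,600),interpolation=cv2.INTER_CUBIC)[:,:400]
B=cv2.resize(b[180:270,255:345],(600,600),interpolation=cv2.INTER_CUBIC)
A=cv2.resize(a[195:270,275:345],None,fx=5.7,fy=5.7,interpolation=cv2.INTER_CUBIC); B=cv2.resize(b[190:265,262:332],None,fx=5.7,fy=5.7,interpolation=cv2.INTER_CUBIC)
cv2.imwrite("pics/end.png",np.hstack([A,B]))
c,s=np.cos(np.radians(-2.5)),np.sin(np.radians(-2.5)); M=np.array([[c,-s],[s,c]])
X=np.c_[(M@np.array([[70,55],[-70,55],[-70,-55],[70,-55]]).T/1000).T+[.5462,-.1508],[.082]*4]
print(((proj('top',X)-[275,195])*5.7).round().tolist()); p=proj('scene',X)
print(((p-[262,190])*5.7+400-1).round().tolist())
E
```

```text
ee_pos: [0.5472, -0.1512, 0.3109]
ft_force: [0.3, -0.3, 1.1]
ee_pos: [0.4771, -0.3476, 0.3018]
ft_force: [0.2, 1.4, 1.4]
[[108.0, 54.0], [99.0, 296.0], [292.0, 304.0], [298.0, 62.0]]
[[467.0, 545.0], [715.0, 641.0], [813.0, 513.0], [572.0, 424.0]]
```

View pics/end.png

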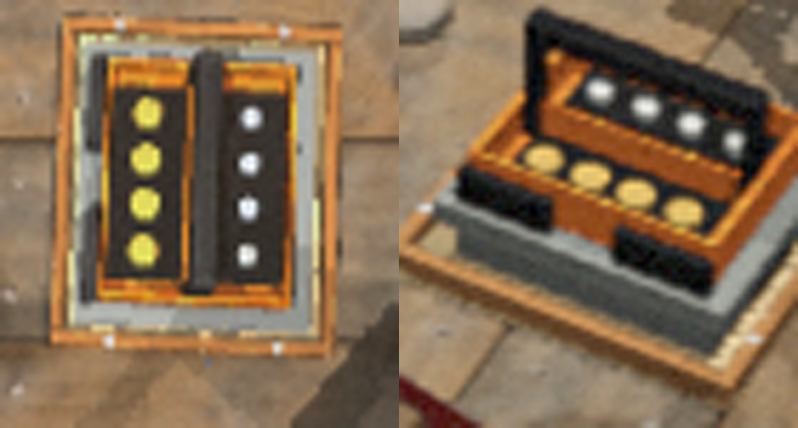

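The picture shows the tray between the fences, flat on the deck. Its top-view corners, about (105,60), (98,297), (292,304) and (297,66), match those predicted for a home tray.

```bash
python3 -c "
from rig import arm; print(arm.sign_off())"
```

```text
the job is handed in; nothing more can be done
None
```

The orange tray is stacked on the grey module and handed in: it sits fully home by height, force and the final pictures, with contact forces of only a few newtons, in about 14 s, and the glass, sanding block, pliers and pot were left alone.

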